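Load the egg boiler and switch it on

ROBOT

A 6-joint arm with a two-finger parallel gripper is mounted at the origin on a cart in front of the work surface, level with it; the furniture and walls round the work are solid. World frame = base frame: x ahead of the robot, y to its left, z up, the work surface at z = 0. Lengths are in m, angles in degrees, forces in N, time in s.
With the tool pointing down it reaches from about 0.4 to 0.825 m from the base axis. Payload 7 kg.
Tool frame: the origin (TCP) lies midway between the tips of the shut fingers; the grasp point (between the pads) lies 19 mm behind it; z points along the fingers, y is the line along which they close (so a half turn about z gives the same grasp; the last joint's range is limited). The gripper opens to 88 mm and grips with 3 to 60 N. Pads are 19 mm wide; open, the fingers measure 130 mm over their backs; the gripper's body (78 mm by 193 mm) begins 47 mm behind the grasp point.
Start: joints at [-53.107, 20.546, 0.682, 0, -70.136, -16.507], TCP at [0.235, -0.633, 0.227] pointing down, gripper open.
Joint ranges: [-176.03, 176.03], [-82.01, 121.73], [-58.28, 71.71], [-173.87, 95.51], [-174.79, -0.11], [-173.66, 173.66]. Speed limits (degrees/s): [136.94, 136.94, 172.46, 180, 180, 180].

INTERFACE

Orientations are given as a 3x3 rotation matrix whose columns are the frame's x, y, z axes.
In Python, from rig import robot gives the robot as it stands. Calls block until the motion is done:
- robot.goto(position, orientation): joint-space move of the TCP to a pose.
- robot.servo_line(position, ori=None, speed=0.15): straight line of the TCP; ori=None keeps the orientation; speed is the mean speed in m/s.
- robot.movej(angles): joint-space move.
- robot.move_gripper(opening): opening from 0.0 (shut) to 1.0 (fully open); the grip force is fixed at half the most; returns when the fingers have stopped.
- robot.dwell(seconds).
- robot.ik(position, orientation): joint angles nearest the present ones, or None.
- robot.grab_frame(name): name is "scene" or "top" or "wrist"; returns (picture, depth): 420x560x3 uint8, red, green, blue; 420x560 float32, m along the optical axis (not along the pixel's ray), 0 where there is no reading.
- robot.camera_info(name): a dict with "vfov" (degrees; the focal length in pixels is half the picture's height over the tangent of half this angle, whatever the lens; pixels are square), "cx", "cy" (the principal point, pixels), "view" (4x4, takes a point from world to camera coordinates); the wrist camera has in their place "T_tool_cam" (4x4, takes a point from camera to tool coordinates, whose origin is the TCP and whose axes are the flange's). Camera axes: x right, y down, z forward; pixel columns grow to the right and rows downward; lengths in m; the calibration is good to about 2 mm. A picture is of the moment at which its call begins: read the wrist's pose just before it. camera_info takes no time and is no camera call.
A pose or a line that the arm cannot do raises robot.Unreachable and nothing moves.
- robot.job_done(): hands the job in; it is judged then, once.
Readings, each from a call of its own:
- robot.read_t(): time.
- robot.read_qpos(): joint angles.
- robot.read_qvel(): joint speeds.
- robot.read_effort(): joint torques, N m.
- robot.read_position(): TCP position.
- robot.read_tcp_rot(): TCP orientation.
- robot.read_force(): force on the tool from outside, world axes, zero at the start.
- robot.read_ft_torque(): the same for the moment, N m.
- robot.read_grip_width(): opening from 0.0 (shut) to 1.0 (fully open).
- robot.read_finger_force(): force on a finger pad.
Only numpy, scipy, OpenCV 4.12 (cv2) and the standard library are available. Lean on these libraries where they do the work, as an engineer would, in place of code of your own. Each camera call takes 0.05 s, during which the arm holds its last target. There are 200 camera calls.

TASK

Fill the two empty seats of the egg boiler with two eggs from the wooden rack, letting each egg settle upright in its collar before you let go, and leave the other eggs where they are. Then set the domed lid squarely on the boiler's rim, and only then press the rocker switch fully on. Handle the eggs gently, without crushing, dropping or knocking them, and leave the other things on the worktop in their places.

Things in the scene. Friction and masses are not known exactly. Their poses are not given: they have to be found in the camera images.
- egg0: a hen's egg, brown, 44 mm wide and 55 mm tall, standing blunt end down, 51 to 72 g; origin on its axis at its widest height, 22 mm above its lowest and 33 mm below its highest point; z runs up its axis. It cracks if squeezed with over 45 N by each finger or if it falls 6 mm or more. Stands in the wooden rack at the start.
- egg1: a hen's egg, brown, 44 mm wide and 55 mm tall, standing blunt end down, 51 to 72 g; origin on its axis at its widest height, 22 mm above its lowest and 33 mm below its highest point; z runs up its axis. It cracks if squeezed with over 45 N by each finger or if it falls 6 mm or more. Stands in the wooden rack at the start.
- egg2: a hen's egg, brown, 44 mm wide and 55 mm tall, standing blunt end down, 51 to 72 g; origin on its axis at its widest height, 22 mm above its lowest and 33 mm below its highest point; z runs up its axis. It cracks if squeezed with over 45 N by each finger or if it falls 6 mm or more. Stands in the wooden rack at the start.
- egg3: a hen's egg, brown, 44 mm wide and 55 mm tall, standing blunt end down, 51 to 72 g; origin on its axis at its widest height, 22 mm above its lowest and 33 mm below its highest point; z runs up its axis. It cracks if squeezed with over 45 N by each finger or if it falls 6 mm or more. Stands in the wooden rack at the start.
- tray_egg0: a hen's egg, brown, 44 mm wide and 55 mm tall, standing blunt end down, 51 to 72 g; origin on its axis at its widest height, 22 mm above its lowest and 33 mm below its highest point; z runs up its axis. It cracks if squeezed with over 45 N by each finger or if it falls 6 mm or more. Already settled in the boiler's tray at the start; it stays there.
- tray_egg1: a hen's egg, brown, 44 mm wide and 55 mm tall, standing blunt end down, 51 to 72 g; origin on its axis at its widest height, 22 mm above its lowest and 33 mm below its highest point; z runs up its axis. It cracks if squeezed with over 45 N by each finger or if it falls 6 mm or more. Already settled in the boiler's tray at the start; it stays there.
- seat_a (a point): an empty seat of the boiler's egg tray: where the origin of a settled egg comes, 70 mm above the worktop, 41 mm from the boiler's centre. The seat is a steel collar, 39 mm outside, 33 to 34 mm inside, its upper edge 14 mm below this point and 11 mm above the tray's plate. Four collars stand a quarter turn apart, turned any way; the empty two face each other between two with eggs.
- seat_b (a point): an empty seat of the boiler's egg tray: where the origin of a settled egg comes, 70 mm above the worktop, 41 mm from the boiler's centre. The seat is a steel collar, 39 mm outside, 33 to 34 mm inside, its upper edge 14 mm below this point and 11 mm above the tray's plate. Four collars stand a quarter turn apart, turned any way; the empty two face each other between two with eggs.
- egg_rack: fixed wooden egg rack, 178 x 120 x 36 mm (x, y, z); origin under its centre on the worktop. Six round holes of 30 mm in its top, at x = -58, 0, 58 mm and y = -29, 29 mm; four eggs stand at (-58,-29), (0,-29), (0,29), (58,29), origins 52 mm above the worktop, 16 mm above the rack's top. Only 14 mm are free between neighbours.
- boiler: fixed electric egg boiler, white with a steel rim, a round base of 161 mm diameter; origin under its centre on the worktop. Its rim is 40 mm above the worktop; inside it lies the steel egg tray. A control pod 46 mm wide and 30 mm high juts out along the boiler's own -x to 124 mm from its centre and carries the rocker switch.
- lid: loose clear domed lid with a steel-trimmed rim and a black knob, 155 mm outside, 149 mm inside at the rim, 110 mm tall with its knob, 0.15 to 0.31 kg; origin at the centre of its rim's underside. It stands on the worktop at the start.
- lid_knob (a point): middle of the grip of the lid's knob (29 mm diameter, its head reaches from 91 to 110 mm above the rim's underside, the dome's top is at 78 mm), 98.5 mm above the lid's origin
- lid_seat (a point): centre of the boiler's rim, 40 mm above the worktop: the lid's origin comes to this point. The lid goes over a 140 mm step with about 4 mm play all round
- switch (a joint): the black rocker switch on the pod, in rad: near 0 = off (its outer end, away from the boiler's centre, stands up), 0.42 = fully on (outer end down). It stays where it is left; about 3 N on the outer end move it
- switch_press (a point): top of the rocker's outer end, about 112 mm from the boiler's centre along the boiler's own -x, 47 mm above the worktop when off; the rocker is 20 mm wide. Pressed here it goes down 5 mm and still stands proud of the pod
- spice_jar: spice jar with a dark cap, 41 mm wide, 105 mm tall, a bystander; origin at the centre of its underside
- salt_shaker: glass salt shaker, 44 mm wide, 90 mm tall, a bystander; origin at the centre of its underside
- garlic: garlic bulb, 54 mm wide, 53 mm tall, a bystander; origin at the centre of its underside
- mixer_tap: fixed tall kitchen tap behind the sink, left of the work, which the arm must go round; origin at the middle of its plan, on the worktop. It takes up 210 mm each way in plan and is 362 mm tall (swan neck towards -x); its two upright lever grips, at x = 78, y = -87 and 87 mm, are 175 mm tall
Not all that is in view belongs to the job. Leave any pink look-alike of the egg3 alone. Leave any red look-alike of the egg0 alone.

How it is judged (in metres and radians):
On the way, in this order (a step that is already met when the one before it is completed fails the run):
1. an egg stands settled and released in each of the two seats (((distance between egg0 and seat_a below 0.005 m and angle between egg0's own z axis and vertical below 0.3 rad) or (distance between egg1 and seat_a below 0.005 m and angle between egg1's own z axis and vertical below 0.3 rad) or (distance between egg2 and seat_a below 0.005 m and angle between egg2's own z axis and vertical below 0.3 rad) or (distance between egg3 and seat_a below 0.005 m and angle between egg3's own z axis and vertical below 0.3 rad)) and ((distance between egg0 and seat_b below 0.005 m and angle between egg0's own z axis and vertical below 0.3 rad) or (distance between egg1 and seat_b below 0.005 m and angle between egg1's own z axis and vertical below 0.3 rad) or (distance between egg2 and seat_b below 0.005 m and angle between egg2's own z axis and vertical below 0.3 rad) or (distance between egg3 and seat_b below 0.005 m and angle between egg3's own z axis and vertical below 0.3 rad)) and contact force between the fingers and egg0 below 0.05 N and contact force between the fingers and egg1 below 0.05 N and contact force between the fingers and egg2 below 0.05 N and contact force between the fingers and egg3 below 0.05 N), for 0.3 s.
2. the lid sits squarely on the boiler's rim (distance between lid and lid_seat below 0.006 m and angle between lid's own z axis and vertical below 0.05 rad), for 0.2 s.
3. the switch is pressed on (value of joint switch above 0.34 rad), for 0.1 s.
At the end, for the whole second after the job is handed in: An upright egg at rest in each empty seat (within 5 mm, 0.3 rad); the other two rack eggs within 12 mm and the tray's own eggs within 8 mm of where they stood; the lid at rest on the rim (6 mm, 0.05 rad); the switch beyond 0.34 rad (all of step 2 and ((distance between egg0 and seat_a below 0.005 m and angle between egg0's own z axis and vertical below 0.3 rad) or (distance between egg1 and seat_a below 0.005 m and angle between egg1's own z axis and vertical below 0.3 rad) or (distance between egg2 and seat_a below 0.005 m and angle between egg2's own z axis and vertical below 0.3 rad) or (distance between egg3 and seat_a below 0.005 m and angle between egg3's own z axis and vertical below 0.3 rad)) and ((distance between egg0 and seat_b below 0.005 m and angle between egg0's own z axis and vertical below 0.3 rad) or (distance between egg1 and seat_b below 0.005 m and angle between egg1's own z axis and vertical below 0.3 rad) or (distance between egg2 and seat_b below 0.005 m and angle between egg2's own z axis and vertical below 0.3 rad) or (distance between egg3 and seat_b below 0.005 m and angle between egg3's own z axis and vertical below 0.3 rad)) and distance of each of tray_egg0, tray_egg1 from where it was at the start of the episode below 0.008 m and (distance of egg0 from where it was at the start of the episode below 0.012 m or distance between egg0 and seat_a below 0.005 m or distance between egg0 and seat_b below 0.005 m) and (distance of egg1 from where it was at the start of the episode below 0.012 m or distance between egg1 and seat_a below 0.005 m or distance between egg1 and seat_b below 0.005 m) and (distance of egg2 from where it was at the start of the episode below 0.012 m or distance between egg2 and seat_a below 0.005 m or distance between egg2 and seat_b below 0.005 m) and (distance of egg3 from where it was at the start of the episode below 0.012 m or distance between egg3 and seat_a below 0.005 m or distance between egg3 and seat_b below 0.005 m) and value of joint switch above 0.34 rad and linear speed of each of egg0, egg1, egg2, egg3, lid below 0.02 m/s); the robot touches nothing.
It fails at once if an egg is crushed: the two fingers together press on it with more than 90 N (contact force between the fingers and egg0 above 90 N or contact force between the fingers and egg1 above 90 N or contact force between the fingers and egg2 above 90 N or contact force between the fingers and egg3 above 90 N or contact force between the fingers and tray_egg0 above 90 N or contact force between the fingers and tray_egg1 above 90 N).
It fails at once if an egg is let go before it has settled, or knocked over: it moves faster than 0.35 m/s while no finger touches it ((linear speed of egg0 above 0.35 m/s and contact force between the fingers and egg0 below 0.05 N) or (linear speed of egg1 above 0.35 m/s and contact force between the fingers and egg1 below 0.05 N) or (linear speed of egg2 above 0.35 m/s and contact force between the fingers and egg2 below 0.05 N) or (linear speed of egg3 above 0.35 m/s and contact force between the fingers and egg3 below 0.05 N) or (linear speed of tray_egg0 above 0.35 m/s and contact force between the fingers and tray_egg0 below 0.05 N) or (linear speed of tray_egg1 above 0.35 m/s and contact force between the fingers and tray_egg1 below 0.05 N)).
It fails at once if an egg is pressed with more than 40 N against the tray or the lid (contact force between any of egg_tray, lid and egg0 above 40 N or contact force between any of egg_tray, lid and egg1 above 40 N or contact force between any of egg_tray, lid and egg2 above 40 N or contact force between any of egg_tray, lid and egg3 above 40 N or contact force between any of egg_tray, lid and tray_egg0 above 40 N or contact force between any of egg_tray, lid and tray_egg1 above 40 N).
It fails at once if an egg falls on the worktop (height (world z) of any of egg0, egg1, egg2, egg3, tray_egg0, tray_egg1 below 0.04 m).
It fails at once if the spice jar, salt shaker or garlic is moved by more than 25 mm (distance of any of spice_jar, salt_shaker, garlic from where it was at the start of the episode above 0.025 m).
It also fails if it takes over 72 s, if anything falls off the work surface, if the arm or the gripper's body presses on something with over 40 N, if the wrist force passes 120 N, or if a joint passes its speed limit or range.

## Working session

There is one attempt and no reset: what is moved stays moved. The work goes in short steps, each a Python script; the robot and the scene stay as the last script left them, time stands still between calls to the robot, and variables do not carry over. Pictures are saved under pics/ and viewed, at most 10 in all, crops included, and the job is handed in when it is done.

```bash
mkdir -p pics
cat > h.py <<'E'
import numpy as np, cv2
from rig import robot
def save(n,img): cv2.imwrite(f'pics/{n}.png',img[:,:,::-1])
def K(name,shape=(420,560)):
    c=robot.camera_info(name); f=shape[0]/2/np.tan(np.radians(c['vfov'])/2); return c,f
def cloud(name,depth,pose=None):
    c,f=K(name); v,u=np.mgrid[:420,:560]
    P=np.stack([(u-c['cx'])/f*depth,(v-c['cy'])/f*depth,depth],-1)
    T=np.linalg.inv(c['view']) if 'view' in c else pose@np.array(c['T_tool_cam'])
    return P@T[:3,:3].T+T[:3,3]
def pose():
    T=np.eye(4);T[:3,:3]=robot.read_tcp_rot();T[:3,3]=robot.read_position();return T
E
python3 - <<'E'
from h import *
for n in('top','scene'):
    im,d=robot.grab_frame(n); save(n,im); np.savez(n,im=im,d=d)
    c=robot.camera_info(n); print(n,c['vfov'],c['cx'],c['cy'],np.linalg.inv(c['view']).round(3).tolist())
print({k:np.array(v).round(3).tolist() for k,v in robot.camera_info('wrist').items()})
E
```

```text
top 55.48205957204112 275.430895728 209.32451828838626 [[0.026, -0.993, 0.114, 0.413], [-1.0, -0.024, 0.017, -0.178], [-0.015, -0.114, -0.993, 1.192], [0.0, 0.0, 0.0, 1.0]]
scene 45.530724962939885 277.53589185186695 212.6805493824912 [[0.497, -0.644, 0.582, -0.22], [-0.868, -0.353, 0.35, -0.635], [-0.02, -0.678, -0.734, 1.049], [0.0, 0.0, 0.0, 1.0]]
{'vfov': 65.143, 'cx': 281.352, 'cy': 210.473, 'T_tool_cam': [[0.0, -0.961, -0.275, 0.075], [1.0, 0.0, -0.0, -0.0], [0.0, -0.275, 0.961, -0.158], [0.0, 0.0, 0.0, 1.0]]}
```

View pics/top.png

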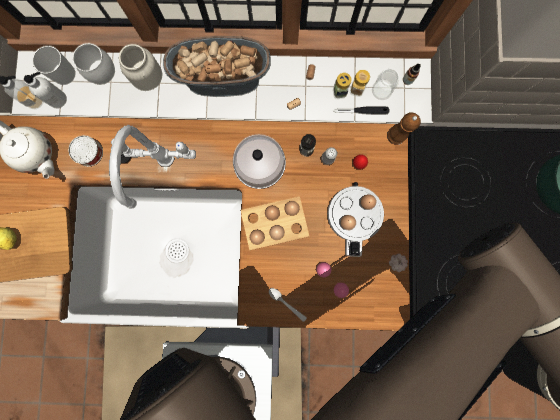

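View pics/scene.png

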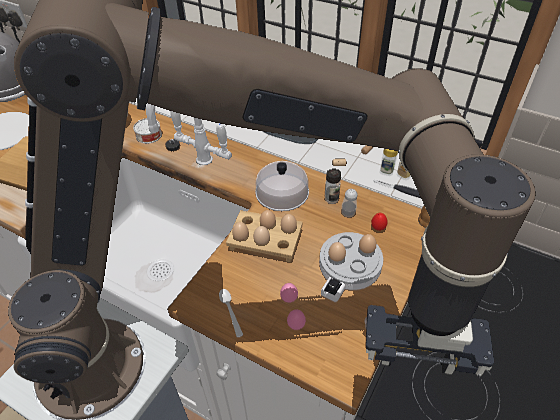

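The top view shows the rack at (275,222) with eggs at (256,237), (277,233), (270,212) and (292,208). The boiler is at (356,213), with tray eggs at (348,222) and (368,201), empty collars at (346,203) and (366,222), and the pod at (354,248). The lid knob is at (258,155), and the jar and salt are at (309,145) and (330,156). The two pink look-alikes are near (323,268) and (341,290), and the red one is at (360,161). Next I get rough world positions and closer wrist views.

```bash
cat >> h.py <<'E'
def ray(name,u,v,z,T=None):
    c,f=K(name); T=np.linalg.inv(c['view']) if T is None else T@np.array(c['T_tool_cam'])
    d=T[:3,:3]@np.array([(u-c['cx'])/f,(v-c['cy'])/f,1]); return T[:3,3]+d*(z-T[2,3])/d[2]
def down(a):
    "tool down with closing axis (tool y) at world angle a deg"
    a=np.radians(a); y=np.array([np.cos(a),np.sin(a),0]); z=np.array([0,0,-1.]); return np.c_[np.cross(y,z),y,z]
E
python3 - <<'E'
from h import *
D=np.load('top.npz');C=cloud('top',D['d'])
for n,u,v,z in [('e1',256,237,.06),('e2',277,233,.06),('e3',270,212,.06),('e4',292,208,.06),('boiler',356,213,.04),('t1',348,222,.075),('t2',368,201,.075),('pod',354,248,.04),('knob',258,155,.105),('jar',309,145,.1),('salt',330,156,.09),('garlic',398,262,.04)]:
    print(n,ray('top',u,v,z).round(3),C[v,u].round(3))
print(robot.read_tcp_rot().round(2).tolist())
for a in (90,-90):
  for p in ([.5,-.15,.3],[.5,-.38,.3],[.62,-.13,.3]): print(a,p,robot.ik(p,down(a)))
E
```

```text
e1 [ 0.463 -0.105  0.06 ] [ 0.462 -0.107  0.085]
e2 [ 0.476 -0.165  0.06 ] [ 0.474 -0.165  0.082]
e3 [ 0.535 -0.143  0.06 ] [ 0.532 -0.144  0.084]
e4 [ 0.548 -0.206  0.06 ] [ 0.545 -0.205  0.086]
boiler [ 0.54  -0.391  0.04 ] [ 0.54  -0.391  0.043]
t1 [ 0.51  -0.363  0.075] [ 0.508 -0.358  0.101]
t2 [ 0.571 -0.418  0.075] [ 0.567 -0.412  0.104]
pod [ 0.439 -0.386  0.04 ] [ 0.439 -0.385  0.044]
knob [ 0.689 -0.107  0.105] [ 0.688 -0.107  0.109]
jar [ 0.722 -0.248  0.1  ] [ 0.72  -0.248  0.108]
salt [ 0.694 -0.309  0.09 ] [ 0.695 -0.309  0.086]
garlic [ 0.403 -0.511  0.04 ] [ 0.403 -0.511  0.039]
[[-0.94, -0.35, -0.0], [-0.35, 0.94, 0.0], [0.0, 0.0, -1.0]]
90 [0.5, -0.15, 0.3] [  4.85747875   3.62283286 -11.52669797   0.         -74.85046917
 -94.85747875]
90 [0.5, -0.38, 0.3] [-19.45213311  14.07385086   1.07213565   0.         -76.99828479
 -70.54786689]
90 [0.62, -0.13, 0.3] [  5.78202538  14.60701135   1.78110569   0.         -77.17409434
 -95.78202538]
-90 [0.5, -0.15, 0.3] [  4.85747875   3.62283286 -11.52669797   0.         -74.85046917
  85.14252125]
-90 [0.5, -0.38, 0.3] [-19.45213311  14.07385086   1.07213565   0.         -76.99828479
 109.45213311]
-90 [0.62, -0.13, 0.3] [  5.78202538  14.60701135   1.78110569   0.         -77.17409434
  84.21797462]
```

Run:
```python
from h import *
for n,p in (('wb',[.5,-.36,.27]),('wr',[.5,-.15,.27])):
    robot.goto(p,down(90)); T=pose(); im,d=robot.grab_frame('wrist'); save(n,im); np.savez(n,im=im,d=d,T=T)
print(robot.read_t())
a=cv2.imread('pics/wb.png');b=cv2.imread('pics/wr.png')
cv2.imwrite('pics/wbr.png',np.vstack([a[:,:],b])[:, :] if 0 else cv2.resize(np.hstack([a,b]),(800,300)))
```

```text
2.475
```

View pics/wbr.png

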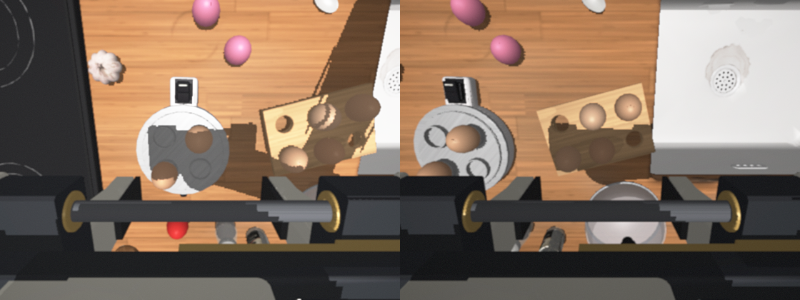

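The wrist views (boiler on the left, rack on the right) show both collars, the pod towards -x, and the rack eggs clearly. I measure these from the depth clouds.

```bash
cat >> h.py <<'E'
from scipy.optimize import least_squares
def egg(P,c,z0):
    P=P.reshape(-1,3); q=P[(np.hypot(*(P[:,:2]-c).T)<.027)&(P[:,2]>z0+.003)&(P[:,2]<z0+.036)]
    if len(q)<30: return None
    f=lambda s:(np.sqrt((np.hypot(q[:,0]-s[0],q[:,1]-s[1])/.022)**2+((q[:,2]-z0-s[2])/.033)**2)-1)*.025
    r=least_squares(f,[*c,0],loss='soft_l1',f_scale=.001); return r.x,len(q),np.median(abs(r.fun))
def circ(q):
    q=np.asarray(q)[:,:2]; c0=q.mean(0); f=lambda s:np.hypot(*(q-s[:2]).T)-s[2]
    r=least_squares(f,[*c0,np.hypot(*(q-c0).T).mean()],loss='soft_l1',f_scale=.001); return r.x,len(q),np.median(abs(r.fun))
E
cat > meas.py <<'E'
from h import *
cl={n:(cloud(n if n=='top' else 'wrist',np.load(n+'.npz')['d'],None if n=='top' else np.load(n+'.npz')['T'])) for n in('top','wb','wr')}
R=dict(e1=(.463,-.105,.052),e2=(.476,-.165,.052),e3=(.535,-.143,.052),e4=(.548,-.206,.052),t1=(.51,-.363,.07),t2=(.571,-.418,.07))
for n,P in cl.items():
    E={}
    for k,(x,y,z) in R.items():
        r=egg(P,np.array([x,y]),z)
        if r: E[k]=r[0]; print(n,k,r[0].round(4),r[1],round(r[2],4))
    Q=P.reshape(-1,3); c=np.array([.54,-.391]); rr=np.hypot(*(Q[:,:2]-c).T)
    m=(rr>.065)&(rr<.085)&(abs(Q[:,2]-.04)<.003)
    if m.sum()>50: print(n,'rim',[np.round(x,4) for x in circ(Q[m])])
    if 't1' in E and 't2' in E: print(' mid',((E['t1']+E['t2'])/2)[:2].round(4), np.hypot(*(E['t1']-E['t2'])[:2])/2)
    for s in (1,-1):
        g=c+s*.041*np.array([np.cos(.84),np.sin(.84)]); d=np.hypot(*(Q[:,:2]-g).T)
        m=(d<.027)&(abs(Q[:,2]-.056)<.0035)
        if m.sum()>15: print(n,'collar',s,[np.round(x,4) for x in circ(Q[m])],Q[m][:,2].mean().round(4))
    d=Q-np.array([.43,-.385,0]); m=(abs(d[:,0])<.05)&(abs(d[:,1])<.03)&(Q[:,2]>.026)&(rr>.084)
    if m.sum()>20:
        q=Q[m]; rect=cv2.minAreaRect(q[:,:2].astype(np.float32)); print(n,'pod',np.round(rect[0],4),np.round(rect[1],4),rect[2])
        q=q[q[:,2]>.0395]; print('   rocker',len(q),q.mean(0).round(4),q.max(0).round(4),q.min(0).round(4))
    k=Q[(np.hypot(Q[:,0]-.688,Q[:,1]+.107)<.02)&(Q[:,2]>.09)&(Q[:,2]<.12)]
    if len(k)>20: print(n,'knob',k.mean(0).round(4),((k.max(0)+k.min(0))/2).round(4),np.ptp(k,axis=0).round(4))
E
python3 meas.py
```

```text
top e1 [ 0.4636 -0.1068 -0.0007] 174 0.0008
top e2 [ 0.4785 -0.1627 -0.0005] 175 0.0007
top e3 [ 0.5345 -0.1484 -0.0009] 173 0.0007
top e4 [ 5.488e-01 -2.047e-01 -5.000e-04] 175 0.0008
top t1 [ 0.5101 -0.3632 -0.0008] 183 0.0007
top t2 [ 0.5697 -0.4195 -0.0006] 181 0.0008
top rim [array([ 0.5399, -0.3912,  0.0745]), np.int64(517), np.float64(0.0028)]
 mid [ 0.5399 -0.3913] 0.041007132250795025
top collar 1 [array([ 0.5673, -0.3609,  0.0175]), np.int64(34), np.float64(0.0007)] 0.0557
top collar -1 [array([ 0.5113, -0.4203,  0.0178]), np.int64(36), np.float64(0.0006)] 0.0554
top pod [ 0.4374 -0.3867] [0.0439 0.0426] 89.22274017333984
   rocker 77 [ 0.4388 -0.3877  0.0447] [ 0.4562 -0.374   0.0506] [ 0.4247 -0.3998  0.0398]
top knob [ 0.6886 -0.1046  0.1081] [ 0.6891 -0.1039  0.1023] [0.0266 0.028  0.0233]
wb e1 [ 0.4622 -0.1078 -0.0011] 1380 0.0005
wb e2 [ 0.4769 -0.164  -0.0011] 1252 0.0004
wb e3 [ 0.5331 -0.1494 -0.001 ] 1052 0.0005
wb e4 [ 0.5478 -0.2056 -0.001 ] 1067 0.0004
wb t1 [ 0.5091 -0.3646 -0.0011] 1164 0.0004
wb t2 [ 0.569  -0.4209 -0.0009] 1074 0.0004
wb rim [array([ 0.539
[... 538 characters left out ...]
 -0.1499 -0.0012] 994 0.0004
wr e4 [ 0.5479 -0.2061 -0.0011] 1003 0.0004
wr t1 [ 0.5091 -0.365  -0.0009] 1340 0.0004
wr t2 [ 0.5693 -0.4209 -0.0006] 586 0.0005
wr rim [array([ 0.5393, -0.3931,  0.0752]), np.int64(2572), np.float64(0.0028)]
 mid [ 0.5392 -0.3929] 0.041058874903973634
wr collar 1 [array([ 0.5665, -0.3619,  0.0176]), np.int64(197), np.float64(0.0006)] 0.0552
wr collar -1 [array([ 0.5105, -0.4217,  0.0176]), np.int64(282), np.float64(0.0007)] 0.0553
wr pod [ 0.4367 -0.3889] [0.0448 0.043 ] 88.51367950439453
   rocker 585 [ 0.4377 -0.388   0.0438] [ 0.4543 -0.3745  0.0487] [ 0.4221 -0.4029  0.0395]
wr knob [ 0.6769 -0.1058  0.0965] [ 0.6792 -0.105   0.0968] [0.0093 0.0252 0.0128]
```

```bash
python3 - <<'E'
from h import *
robot.goto([.52,-.26,.3],down(-90)); robot.dwell(.1);T=pose(); im,d=robot.grab_frame('wrist'); save('w2',im); np.savez('w2',im=im,d=d,T=T)
print(robot.read_t(),robot.read_force(),robot.read_finger_force())
E
sed -i "s/('top','wb','wr')/('w2',)/" meas.py; python3 meas.py
```

```text
5.4417 [-0.02366347  0.02701445 -0.17060948] 0.0
w2 e1 [ 0.4619 -0.1085 -0.0013] 896 0.0004
w2 e2 [ 0.4765 -0.1647 -0.0014] 888 0.0004
w2 e3 [ 0.5327 -0.1501 -0.0014] 923 0.0004
w2 e4 [ 0.5474 -0.2062 -0.0014] 975 0.0004
w2 t1 [ 0.5086 -0.3652 -0.0012] 1023 0.0004
w2 t2 [ 0.5685 -0.4215 -0.0011] 1196 0.0004
w2 rim [array([ 0.5389, -0.3935,  0.075 ]), np.int64(2932), np.float64(0.0026)]
 mid [ 0.5386 -0.3934] 0.04110330145112935
w2 collar 1 [array([ 0.567 , -0.3627,  0.0176]), np.int64(227), np.float64(0.0007)] 0.0554
w2 collar -1 [array([ 0.511 , -0.4223,  0.0176]), np.int64(222), np.float64(0.0006)] 0.055
w2 pod [ 0.4374 -0.3896] [0.0439 0.0404] 88.7424087524414
   rocker 348 [ 0.4403 -0.3894  0.0434] [ 0.4551 -0.3763  0.0485] [ 0.4238 -0.4037  0.0395]
w2 knob [ 0.6869 -0.1088  0.1067] [ 0.6886 -0.1063  0.101 ] [0.0268 0.0285 0.022 ]
```

View pics/w2.png

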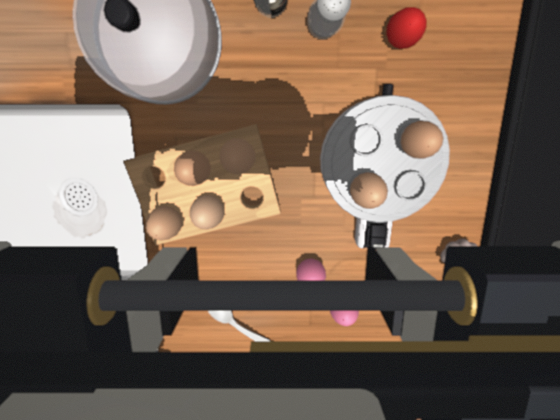

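The reversed view agrees to within about 0.6 mm. I pick up the first egg: e4 (rack end) to the +y seat.

```bash
cat >> h.py <<'E'
C=np.array([.5388,-.3931]); RA=14.6; TA=-43.3
S={s:C+k*.041*np.array([np.cos(np.radians(46.7)),np.sin(np.radians(46.7))]) for s,k in(('A',1),('B',-1))}
ZG=.039
def pick(p):
    robot.goto([*p,.13],down(RA)); robot.servo_line([*p,ZG],speed=.12); robot.move_gripper(0.0)
    print('grip',robot.read_grip_width(),robot.read_finger_force())
    robot.servo_line([*p,.075],speed=.06); robot.servo_line([*p,.16],speed=.15)
def place(s,op=.66):
    p=S[s]; robot.goto([*p,.16],down(TA)); robot.servo_line([*p,.085],speed=.12); robot.servo_line([*p,ZG+.0205],speed=.04)
    f0=robot.read_force()[2]; z=ZG+.0205
    while z>ZG+.0145:
        z-=.0005; robot.servo_line([*p,z],speed=.01); f=robot.read_force()[2]-f0
        if f>1.5: break
    print('contact',z-ZG,f,robot.read_force().round(2),robot.read_finger_force())
E
python3 - <<'E'
from h import *
robot.move_gripper(1.0)
pick([.5476,-.2061]); print(robot.read_t(),robot.read_force().round(2),robot.read_grip_width())
place('A'); print(robot.read_t(),robot.read_position())
E
```

```text
grip 0.4850357279744092 30.00010997056961
12.6 [ 0.47  0.23 -1.96] 0.4842590841965625
contact 0.017999999999999995 2.790327304255894 [-1.04  1.41  1.8 ] 30.00034511089325
19.9583 [ 0.56704225 -0.36321174  0.05726148]
```

Run:
```python
from h import *
p=S['A']; robot.move_gripper(.64); robot.servo_line([*p,.14],speed=.15)
print(robot.read_t(),robot.read_grip_width(),robot.read_force().round(2))
T=pose(); im,d=robot.grab_frame('wrist'); save('a1',im)
P=cloud('wrist',d,T); print(egg(P,p,.07),p, egg(P,np.array([.5088,-.365]),.07),egg(P,np.array([.5688,-.4212]),.07))
robot.move_gripper(1.0)
pick([.4621,-.1083]); print(robot.read_t(),robot.read_force().round(2),robot.read_grip_width())
```

```text
21.175 0.640217141164983 [-0.92 -0.12 -0.63]
(array([ 0.5663542 , -0.36311419, -0.001142  ]), 2794, np.float64(0.00035445939708177165)) [ 0.56691855 -0.36326132] (array([ 0.50808456, -0.36485682, -0.00083933]), 680, np.float64(0.0003209635492890467)) (array([ 0.56853081, -0.42165996, -0.00077986]), 659, np.float64(0.0002994912719069154))Traceback (most recent call last):
  File "<stdin>", line 7, in <module>
  File "h.py", line 32, in pick
    robot.goto([*p,.13],down(RA)); robot.servo_line([*p,ZG],speed=.12); robot.move_gripper(0.0)
    ~~~~~~~~~~^^^^^^^^^^^^^^^^^^^
rig.Unreachable: the arm cannot take that pose within its joint ranges
```

View pics/a1.png

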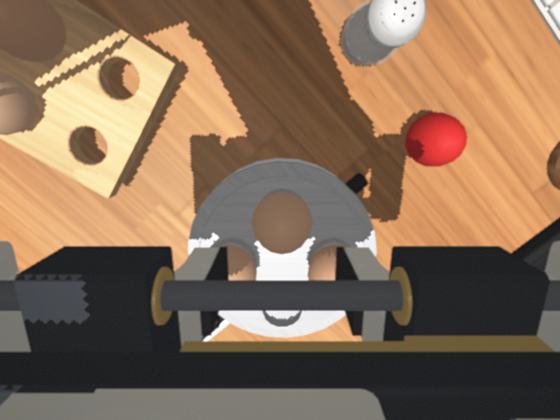

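The first egg stands upright in its collar (egg at (282,222)), and its fit is within 1 mm of the seat. The pose above e1 was refused, so I check which poses the arm can take.

Run:
```python
from h import *
print(robot.read_qpos().round(1),robot.read_grip_width())
for a in(RA,RA+180):
  for z in(.16,.13,.12,.11,.1,.08,.06,.039):
    print(a,z,robot.ik([.4621,-.1083,z],down(a)))
```

```text
[-16.1  23.9  -6.    0.  -60.1 152.8] 1.0020432525020837
14.6 0.16 None
14.6 0.13 None
14.6 0.12 None
14.6 0.11 None
14.6 0.1 None
14.6 0.08 None
14.6 0.06 None
14.6 0.039 None
194.6 0.16 [ 10.64541561   4.81261594 -29.33601912   0.         -55.85136494
   3.95458439]
194.6 0.13 [ 10.64541561   6.77525945 -31.65528432   0.         -51.56945623
   3.95458439]
194.6 0.12 [ 10.64541561   7.48453926 -32.39248344   0.         -50.1229773
   3.95458439]
194.6 0.11 [ 10.64541561   8.22156798 -33.11122093   0.         -48.66721109
   3.95458439]
194.6 0.1 [ 10.64541561   8.98641727 -33.81115905   0.         -47.20242369
   3.95458439]
194.6 0.08 [ 10.64541561  10.59963767 -35.15320065   0.         -44.24716169
   3.95458439]
194.6 0.06 [ 10.64541561  12.32380911 -36.4155783    0.         -41.26061259
   3.95458439]
194.6 0.039 [ 10.64541561  14.25216257 -37.65177325   0.         -38.09606418
   3.95458439]
```

```bash
sed -i 's/RA=14.6; TA=-43.3/RA=194.6; TA=136.7/; s/ZG+.0205/ZG+.0195/g' h.py
python3 - <<'E'
from h import *
print(robot.ik([*S['B'],.06],down(TA)))
pick([.4621,-.1083]); print(robot.read_t(),robot.read_force().round(2),robot.read_grip_width())
place('B'); print(robot.read_t(),robot.read_position())
E
```

```text
[-22.81756388  27.41030484 -12.07897611   0.         -50.51071905
 -20.48243612]
grip 0.4895058007823153 30.000143945217133
27.3583 [ 0.65  0.22 -0.36] 0.48530114639854877
contact 0.018499999999999996 1.7817930961130028 [0.09 0.93 1.39] 30.000140368938446
30.65 [ 0.51078022 -0.42294339  0.05765553]
```

Run:
```python
from h import *
p=S['B']; robot.move_gripper(.64); robot.servo_line([*p,.15],speed=.15)
T=pose(); im,d=robot.grab_frame('wrist'); P=cloud('wrist',d,T)
for q in(S['A'],p,np.array([.5088,-.365]),np.array([.5688,-.4212])):
    print(q,egg(P,q,.07))
robot.goto([.66,-.13,.27],down(-90)); robot.dwell(.1); T=pose(); im,d=robot.grab_frame('wrist'); save('lid',im); P=cloud('wrist',d,T).reshape(-1,3); np.savez('lid',im=im,d=d,T=T)
k=P[(np.hypot(P[:,0]-.688,P[:,1]+.107)<.03)&(P[:,2]>.1)&(P[:,2]<.13)]
print('knob',len(k),k.mean(0),(k.max(0)+k.min(0))/2,np.ptp(k,axis=0))
t=k[k[:,2]>.107]; print('top',circ(t) ,t.mean(0))
m=P[(P[:,2]>.003)&(P[:,2]<.03)&(abs(np.hypot(P[:,0]-.689,P[:,1]+.107)-.077)<.012)]
print('lid rim',len(m),circ(m)); print(robot.read_t())
```

```text
[ 0.56691855 -0.36326132] (array([ 0.56678987, -0.36222769, -0.0008343 ]), 1434, np.float64(0.0003981237978622848))
[ 0.51068145 -0.42293868] (array([ 0.51069617, -0.42188224, -0.00100816]), 2598, np.float64(0.00032887840952439823))
[ 0.5088 -0.365 ] (array([ 0.50850929, -0.36399493, -0.00074492]), 837, np.float64(0.0003132230767921074))
[ 0.5688 -0.4212] (array([ 5.68969800e-01, -4.20830488e-01, -5.14436778e-04]), 802, np.float64(0.00032393633635060127))
knob 672 [ 0.69039791 -0.10605352  0.10856017] [ 0.68993735 -0.1059622   0.10588406] [0.02798759 0.02805538 0.01089906]
top (array([ 0.6898741 , -0.10564361,  0.00935165]), 590, np.float64(0.0023503242723216158)) [ 0.6899161  -0.10567856  0.10899826]
lid rim 1 (array([ 0.75986733, -0.14306326,  0.        ]), 1, np.float64(0.0))
33.7417
```

View pics/lid.png

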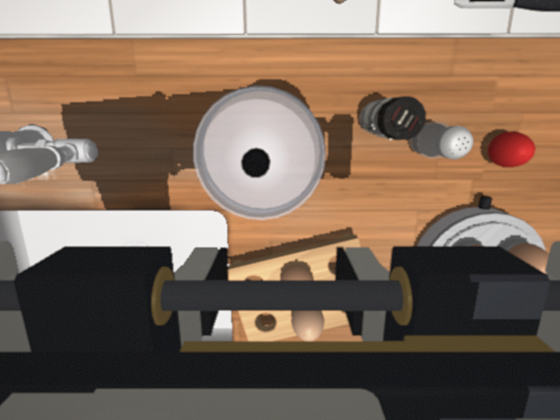

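Both eggs are settled within 1 mm. The lid knob is at pixel (256,163), world (0.690, -0.106, 0.110), and is clear of the jar and the tap. I grip it and carry it over.

Run:
```python
from h import *
k=[.6895,-.106]; O=down(TA)
print(robot.ik([*k,.083],O),robot.ik([*C,.2],O))
robot.goto([*k,.15],O); robot.servo_line([*k,.083],speed=.1); f0=robot.read_force()
robot.move_gripper(0.0); print(robot.read_grip_width()*.088,robot.read_finger_force(),robot.read_force()-f0)
robot.servo_line([*k,.12],speed=.06); print(robot.read_force()-f0)
robot.servo_line([*k,.225],speed=.15); robot.goto([*C,.225],O)
print(robot.read_t(),robot.read_force()-f0,robot.read_ft_torque().round(2),robot.read_grip_width()*.088)
im,d=robot.grab_frame('scene'); save('s2',im)
```

```text
[  7.21867106  28.8361222   -5.99089295   0.         -55.17298485
 -50.51867106] [-19.40111303  20.73553533  -2.56651517   0.         -66.6979495
 -23.89888697]
0.02781013942070307 30.00051194124694 [-0.68525772  0.35128005  1.5314324 ]
[ 0.65717079  0.4796427  -3.68246612]
40.0167 [ 1.03209228 -0.33751089 -2.33516225] [ 0.05 -0.    0.01] 0.027657210913891603
```

View pics/s2.png

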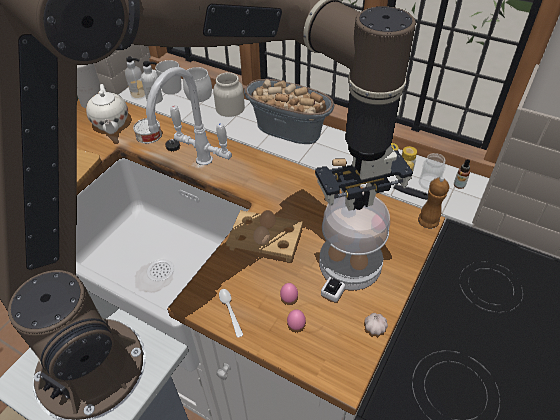

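The lid hangs upright at (355,220) over the boiler. I lower it with force checks.

Run:
```python
from h import *
robot.servo_line([*C,.132],speed=.06); f0=robot.read_force(); z=.132
while z>.1215:
    z-=.001; robot.servo_line([*C,z],speed=.02); f=robot.read_force()-f0
    if f[2]>3: break
print(z,f.round(2),robot.read_ft_torque().round(2),robot.read_t(),robot.read_position())
```

```text
0.122 [-1.29  1.7   9.  ] [0.77 0.57 0.01] 44.2667 [ 0.53907939 -0.39326615  0.12325443]
```

Run:
```python
from h import *
robot.move_gripper(.64); robot.servo_line([*C,.21],speed=.15)
q=np.array([.425,-.3888]); O=min((down(87.8),down(-92.2)),key=lambda o:np.abs(np.array(robot.ik([*q,.2],o))-robot.read_qpos()).max())
robot.goto([*(q+[-.03,.0]),.2],O); robot.move_gripper(0.0)
T=pose(); im,d=robot.grab_frame('wrist'); save('w3',im); P=cloud('wrist',d,T).reshape(-1,3); np.savez('w3',im=im,d=d,T=T)
k=P[(np.hypot(*(P[:,:2]-C).T)<.02)&(P[:,2]>.12)]; print('knob',k.mean(0) if len(k) else None,k[:,2].max() if len(k) else 0)
im,d=robot.grab_frame('top'); P=cloud('top',d).reshape(-1,3)
k=P[(np.hypot(*(P[:,:2]-C).T)<.02)&(P[:,2]>.135)];print('knob top',len(k),k.mean(0) if len(k) else 0)
save('t3',im[160:300,280:460].repeat(4,0).repeat(4,1))
print(robot.read_t())
```

```text
knob None 0
knob top 64 [ 0.54355824 -0.39192927  0.14940359]
47.6
```

View pics/w3.png

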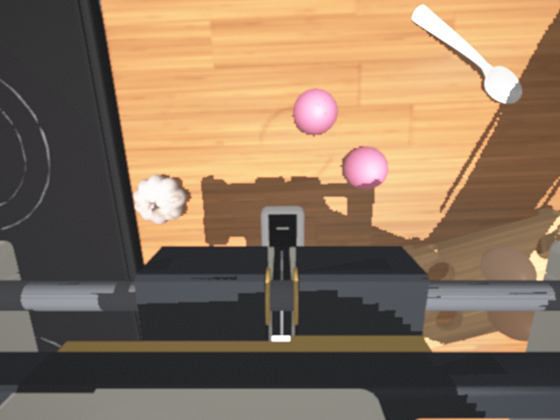

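The pod is at (283,225) with the rocker dark in it, though the gripper covers the lid. The top-camera knob estimate is shifted and may be partly hidden, so I verify the lid from the other side before pressing.

Run:
```python
from h import *
robot.goto([.44,-.39,.30],down(-90)); robot.dwell(.1)
T=pose(); im,d=robot.grab_frame('wrist'); save('w4',im); P=cloud('wrist',d,T).reshape(-1,3); np.savez('w4',im=im,d=d,T=T)
k=P[(np.hypot(*(P[:,:2]-C).T)<.025)&(P[:,2]>.138)]; print('knob',len(k),k.mean(0),(k.max(0)+k.min(0))/2,np.ptp(k,axis=0))
t=k[k[:,2]>.1475]; print(t.mean(0),np.ptp(t,axis=0), np.linalg.lstsq(np.c_[t[:,:2]-t[:,:2].mean(0),np.ones(len(t))],t[:,2],rcond=None)[0])
r=np.hypot(*(P[:,:2]-C).T); m=P[(r>.055)&(r<.095)&(P[:,2]>.037)&(P[:,2]<.06)]; print('rim',len(m),np.percentile(m[:,2],[5,50,95]),circ(m))
print(robot.read_t())
```

```text
knob 845 [ 0.53915789 -0.39299019  0.14875525] [ 0.53937666 -0.39327854  0.14667452] [0.02775688 0.02773749 0.00975284]
[ 0.53926732 -0.39305168  0.14920647] [0.02665338 0.02657215 0.00404512] [0.00130752 0.00086193 0.14920647]
rim 166 [0.03873765 0.04164776 0.04339121] (array([ 0.44879491, -0.39095185,  0.00687385]), 166, np.float64(0.0024496014714938128))
50.4083
```

View pics/w4.png

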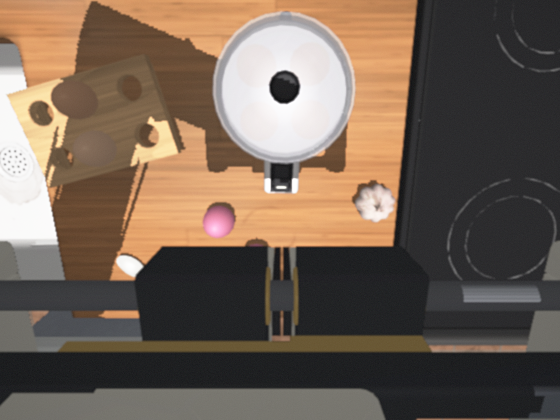

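The lid sits concentric on the boiler, with the knob at (285,87). It is 0.5 mm off centre, the knob top is at the right height and its tilt is about 0.001 rad. I press the switch now.

Run:
```python
from h import *
q=[.425,-.3888]; O=down(-92.2)
robot.goto([*q,.1],O); robot.servo_line([*q,.052],speed=.06); f0=robot.read_force(); z=.052; L=[]
while z>.0385:
    z-=.001; robot.servo_line([*q,z],speed=.02); f=(robot.read_force()-f0)[2]; L.append((round(z,4),round(f,1)))
    if f>12: break
print(L,robot.read_t(),robot.read_position()); robot.dwell(.15)
robot.servo_line([*q,.12],speed=.12); robot.goto([.40,-.39,.30],down(-90)); robot.dwell(.1)
T=pose(); im,d=robot.grab_frame('wrist'); P=cloud('wrist',d,T).reshape(-1,3)
m=P[(abs(P[:,1]+.3888)<.008)&(P[:,0]>.418)&(P[:,0]<.458)&(P[:,2]>.03)&(P[:,2]<.06)]
for x in np.arange(.418,.458,.005):
    s=m[(m[:,0]>=x)&(m[:,0]<x+.005)]; print(round(x,3),len(s),np.median(s[:,2]).round(4) if len(s) else '')
k=P[(np.hypot(*(P[:,:2]-C).T)<.025)&(P[:,2]>.138)]; print('knob',k.mean(0)); print(robot.read_t())
```

```text
[(0.051, np.float64(0.6)), (0.05, np.float64(0.6)), (0.049, np.float64(0.9)), (0.048, np.float64(0.3)), (0.047, np.float64(2.0)), (0.046, np.float64(1.3)), (0.045, np.float64(0.1)), (0.044, np.float64(5.5)), (0.043, np.float64(7.6)), (0.042, np.float64(16.2))] 54.675 [ 0.42428158 -0.38884669  0.04309603]
0.418 36 0.0403
0.423 51 0.0419
0.428 48 0.0427
0.433 51 0.0433
0.438 59 0.0447
0.443 53 0.0459
0.448 52 0.047
0.453 57 0.0319
0.458 0 
knob [ 0.53825794 -0.39302705  0.14848678]
56.5333
```

The rocker's outer end is now down (42 mm, inner end 47 mm, firm stop felt), so the switch is fully on and the lid is unmoved. I hand in.

```bash
python3 -c "
from rig import robot
print(robot.job_done())"
```

```text
the job is handed in; nothing more can be done
None
```

I handed the job in at about 57 s: both empty seats hold an egg within about 1 mm of centre, the lid sits squarely on the rim, and the switch is fully on; the two rack eggs left behind were not re-measured, and no verdict came back.

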